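# Rock the slope gauge on the crate prop and hold it on the mark

### The arm

A 6-joint arm with a two-finger parallel gripper is mounted at the origin on the work surface. World frame = base frame: x ahead of the robot, y to its left, z up, the work surface at z = 0. Lengths are in m, angles in degrees, forces in N, time in s.
With the tool pointing down it reaches from about 0.35 to 0.875 m from the base axis. Payload 4.2 kg.
Tool frame: the origin (TCP) lies between the finger pads; the fingertips stand 14 mm ahead of it and the grasp point (between the pads) lies 5 mm behind it (r.tcp_to_tips is the distance from the TCP to the fingertips, in m); y points along the fingers, x is the direction in which the jaws open and shut, and the axes are right-handed (so a half turn about y gives the same grasp; the last joint's range is limited). The gripper opens to 87 mm and grips with 3 to 60 N. Pads are 19 mm wide; open, the fingers measure 117 mm over their backs; the gripper's body (75 mm by 190 mm) begins 51 mm behind the grasp point.
Start: joints at [-58.064, 22.042, 0.453, 0, -68.411, -14.817], TCP at [0.184, -0.597, 0.237] pointing down, gripper open.
Joint ranges: [-179.83, 179.83], [-69.29, 118.12], [-61.27, 80.66], [-181.25, 117.63], [-171.15, -9.14], [-177.46, 177.46]. Speed limits (degrees/s): [159.86, 159.86, 180, 180, 180, 180].

### API

Orientations are given as a 3x3 rotation matrix whose columns are the frame's x, y, z axes.
In Python, from station import sense, optics, ticket, r gives the robot as it stands.
- The arm moves only by the tool carry_out, never from a script. Its argument "steps" is a list that holds one entry, the list of rows, each a list of 6 numbers: the shift along the world's x, y, z in cm, then the turn, a rotation vector about the world's x, y, z in rad. A call has 1 to 20 rows; each row is the pose to reach, as a shift and turn from the pose commanded when the call began; what a row does not reach only later rows make up. A row lasts 1/8 s, in which the tool goes at most 62.5 mm and 10.7 degrees, less where a joint would pass 70% of its speed; a pose out of reach is approached as far as the arm can. A call with a gripper value outside its range is refused whole. "fingers" is the closure in counts, from 0 (fully open) to 255 (shut), set as the call begins (left out, the last holds). The fingers move at their own pace and stop on an object; the grip force is fixed at half the most. Time passes only in rows, so rows that repeat a pose let the fingers close. It gives the time, the measured TCP pose, the force and the opening at its end, in the units of the state.
- sense(): the state, without advancing time (a new reading comes with each control period).
- optics.capture(name): name is "scene" or "top" or "wrist"; returns a dict with "image" (400x640x3 uint8, red, green, blue), "fov_y" (degrees; the focal length in pixels is half the picture's height over the tangent of half this angle, whatever the lens; pixels are square), "cx", "cy" (the principal point, pixels), "rvec" (rotation vector, rad) and "tvec" (3), from world to camera coordinates, as OpenCV has them. Camera axes: x right, y down, z forward; pixel columns grow to the right and rows downward; lengths in m; the calibration is good to about 2 mm. A picture is of the moment at which its call begins. There is no depth.
- ticket.finish_job(): hands the job in, once; it reports no verdict.
The state is a dict: "time_s": time; "joints": joint angles; "joint_velocities": joint speeds; "effort": joint torques, N m; "tcp_pos": TCP position; "ee_rot": TCP orientation; "wrist_force": force on the tool from outside, world axes, zero at the start; "moment": the same for the moment, N m; "gripper_width": opening from 0.0 (shut) to 1.0 (fully open).
Only numpy, scipy, OpenCV 4.12 (cv2) and the standard library are available. Lean on these libraries where they do the work, as an engineer would, in place of code of your own. Each camera call takes 0.05 s, during which the arm holds its last target.

### The job

A workmate is waiting to scribe the drain slope on the timber prop that the glass crates lean on. Pull the drawer of the small cabinet out to its stop and leave it out, take out the slope gauge and stand it upright and squarely across the prop's rounded ridge, its middle on the ridge; then rock it on the ridge until its swinging pointer settles over the index tab. Finish still holding the gauge like that, its foot resting on the ridge without being forced down, and leave the glasses alone.

Things in the scene. Friction and masses are not known exactly. Their poses are not given: they have to be found in the camera images.
- drawer_handle (a point): middle of the drawer's bar handle, a round level bar about 120 mm long and 10 mm thick, 48 mm out from the drawer's grey front, 173 mm above the table, 22 mm below the cabinet's top. The bar runs along this point's y; the drawer slides out along its -x (towards the robot)
- drawer (a joint): how far the drawer is out (m): 0 shut, 0.150 at its stop. It starts shut or up to 15 mm ajar, needs about 1 to 2 N to move and stays where it is left
- gauge_grip (a point): middle of the gauge's grip stem, a black upright block 22 mm along x, 24 mm along y and 42 mm high (110 to 152 mm above the foot's underside); this point lies 133 mm above the underside. x points straight out of the white dial face, which looks away from the robot; y along the foot; z up the stem
- gauge_foot (a point): middle of the underside of the gauge's foot; axes as for gauge_grip
- pointer (a joint): angle (rad) of the black pendulum pointer that swings freely from the dial's centre and hangs plumb: 0 when it points at the foot's middle (gauge upright), positive when its tip is towards the gauge's +y. Leaning the gauge's top towards its +y, so that its +y end goes down, by an angle a makes it settle at +a; it settles in about a second
- index (a joint): angle (rad), counted like the pointer's, at which the dark index tab is set on the dial's lower rim, 0.16 to 0.48. The tab stays where it is on the dial
- pointer_tip (a point): tip of the pointer, 42 mm from the dial's centre, 3 mm wide
- index_tab (a point): middle of the index tab, 7 mm wide, 42 mm from the dial's centre; its y runs along the rim. The pointer is on the mark when its tip is in front of the tab
- ridge (a point): highest point, at mid-length, of the prop's ridge: rounded timber of radius 30 mm, 70 mm long along this point's x (away from the robot), 60 mm above the table. The gauge belongs across it, its x along the ridge's x; when leaned, its flat foot rolls on the ridge
- tumbler_center (a point): centre of a glass tumbler, 72 mm wide, 95 mm high, standing behind the prop; leave alone
- goblet_center (a point): centre of a stemmed glass, 68 mm wide, 150 mm high, standing behind the prop; leave alone
- shot_glass_center (a point): centre of a small glass, 52 mm wide, 65 mm high, standing behind the prop; leave alone
- cabinet: fixed aluminium cabinet 220 mm deep (x), 260 wide, 195 high, one drawer in its front (-x) side; origin under its centre. The drawer is 218 mm wide inside, its floor 22 mm above the table, its front and walls end 12 mm or more below the cabinet's top
- gauge: the slope gauge, about 0.35 kg, standing upright in the drawer: a flat steel foot 44 mm (x) by 120 mm (y) by 12 mm, on it a round white dial (radius 50 mm, 22 mm thick, centre 62 mm above the foot's underside), on that the black grip stem. Origin in the middle of the foot's underside, axes as for gauge_grip
- prop: the fixed timber prop, 90 mm (x) by 110 mm (y), with lower uneven humps on both sides of the ridge that a foot leaning up to 0.5 rad clears. Its origin is a point on the table 200 mm beyond the ridge along +x; axes as for ridge

How it is judged (in metres and radians):
On the way, in this order (a step that is already met when the one before it is completed fails the run):
1. the drawer is pulled out to its stop (value of joint drawer above 0.142 m), for 0.1 s.
2. the gauge stands upright across the ridge, its middle on it (contact force between gauge and prop above 0.3 N and distance between gauge_foot and ridge below 0.025 m and angle between the x axis of gauge_foot and the x axis of ridge, either way round below 0.2 rad and contact force between gauge and the fingers above 1 N and angle between gauge_foot's own z axis and vertical below 0.08 rad), for 0.2 s.
3. rocked on the ridge until the pointer has settled over the index tab (contact force between gauge and prop above 0.3 N and distance between gauge_foot and ridge below 0.025 m and angle between the x axis of gauge_foot and the x axis of ridge, either way round below 0.2 rad and contact force between gauge and the fingers above 1 N and y of pointer_tip in the frame of index_tab between -0.003 and 0.003 m and velocity of joint pointer between -0.2 and 0.2 rad/s), for 0.3 s.
At the end, for the whole second after the job is handed in: The gripper holds the gauge still, its foot resting on the ridge (0.3 to 30 N), foot middle within 25 mm of the ridge middle, square within 0.2 rad; the pointer rests with its tip within 3 mm of the index tab's middle; the drawer is within 30 mm of its stop (all of step 3 and value of joint drawer above 0.12 m and contact force between gauge and prop below 30 N and linear speed of gauge below 0.02 m/s); the arm keeps its last pose, push and grip.
It fails at once if a glass is moved or knocked over (distance of any of tumbler_center, goblet_center, shot_glass_center from where it was at the start of the episode above 0.03 m).
It fails at once if the gauge is tipped over or dropped (angle between gauge_foot's own z axis and vertical above 0.7 rad or linear speed of gauge above 1.5 m/s).
It fails at once if the gauge is forced hard onto the prop (contact force between gauge and prop above 60 N).
It also fails if it takes over 61 s, if anything falls off the work surface, if the arm or the gripper's body presses on something with over 40 N, if the wrist force passes 120 N, or if a joint passes its speed limit or range.

## Working session

There is one attempt and no reset: what is moved stays moved. The work goes in short steps, Python scripts to look and compute and a tool call to move; the robot and the scene stay as the last step left them, time stands still between calls to the robot, and variables do not carry over. Pictures are saved under pics/ and viewed, and the job is handed in when it is done.

Besides the shell and the picture viewer there is one more tool, called after "Request:" as name([rows], argument=value, ...), one row to a line, values as JSON. carry_out: Moves the arm, as the interface text tells. Its arguments: {"type":"object","properties":{"steps":{"type":"array","items":{"type":"array","items":{"type":"array","items":{"type":"number"}}}},"fingers":{"type":"number"}},"required":["steps"]}

```bash
mkdir -p pics; ls
cat > h.py <<'E'
import numpy as np,cv2
from station import sense,optics,ticket,r
def cap(n,f=None):
    d=optics.capture(n)
    if f: cv2.imwrite('pics/'+f,cv2.cvtColor(d['image'],cv2.COLOR_RGB2BGR))
    R,_=cv2.Rodrigues(np.array(d['rvec'],float)); d['R']=R; d['t']=np.array(d['tvec'],float).ravel()
    d['f']=200/np.tan(np.radians(d['fov_y'])/2); d['C']=-R.T@d['t']
    return d
def ray(d,u,v):
    w=d['R'].T@np.array([(u-d['cx'])/d['f'],(v-d['cy'])/d['f'],1.]); return d['C'],w/np.linalg.norm(w)
def plane(d,u,v,z):
    C,w=ray(d,u,v); return C+w*(z-C[2])/w[2]
def proj(d,P):
    p=d['R']@np.array(P,float)+d['t']; return np.array([d['cx']+d['f']*p[0]/p[2],d['cy']+d['f']*p[1]/p[2]])
def tri(d1,p1,d2,p2):
    A=np.zeros((3,3));b=np.zeros(3)
    for d,p in((d1,p1),(d2,p2)):
        C,w=ray(d,*p);M=np.eye(3)-np.outer(w,w);A+=M;b+=M@C
    return np.linalg.solve(A,b)
E
python3 - <<'E'
from h import *
for n in('scene','top','wrist'):
    d=cap(n,n+'0.png');print(n,d['fov_y'],d['cx'],d['cy'],d['C'].round(3),d['R'].round(3).tolist(),{k:1 for k in d})
s=sense();print(s)
E
```

```text
pics
scene 48.125882016918716 326.8834357503644 200.00972160990835 [0.358 0.026 1.025] [[-0.1, -0.995, -0.003], [-0.953, 0.097, -0.286], [0.285, -0.026, -0.958]] {'image': 1, 'fov_y': 1, 'cx': 1, 'cy': 1, 'rvec': 1, 'tvec': 1, 'R': 1, 't': 1, 'f': 1, 'C': 1}
top 49.66663843640799 323.42484303094716 206.14914372664342 [0.488 0.026 1.038] [[-0.015, -1.0, 0.004], [-0.986, 0.014, -0.168], [0.168, -0.006, -0.986]] {'image': 1, 'fov_y': 1, 'cx': 1, 'cy': 1, 'rvec': 1, 'tvec': 1, 'R': 1, 't': 1, 'f': 1, 'C': 1}
wrist 64.69903228600705 323.2481140207401 203.89296912325523 [ 0.108 -0.619  0.384] [[-0.294, 0.956, 0.002], [0.916, 0.281, 0.288], [0.274, 0.086, -0.958]] {'image': 1, 'fov_y': 1, 'cx': 1, 'cy': 1, 'rvec': 1, 'tvec': 1, 'R': 1, 't': 1, 'f': 1, 'C': 1}
{'time_s': 0.15, 'joints': array([-5.80614010e+01,  2.20780783e+01,  3.98330061e-01, -1.76396148e-02,
       -6.84121943e+01, -1.48166604e+01]), 'joint_velocities': array([ 0.07442805, -0.18502383,  0.24748218,  0.17124929, -0.00153212,
        0.00687629]), 'effort': array([ 5.46591436e-04, -3.91053379e+01,  1.87586814e+01,  4.22233880e+00,
        1.23643182e-02, -1.50973751e-04]), 'tcp_pos': array([ 0.18388104, -0.59688943,  0.23574932]), 'ee_rot': array([[-2.94297312e-01, -6.05957506e-04, -9.55713725e-01],
       [ 9.55712537e-01,  1.51320108e-03, -2.94297905e-01],
       [ 1.62451906e-03, -9.99998672e-01,  1.33790176e-04]]), 'wrist_force': array([0.44443446, 0.44452858, 0.66778538]), 'moment': array([-0.02986539, -0.04678233, -0.02150683]), 'gripper_width': 0.9993649794639095}
```

View pics/scene0.png

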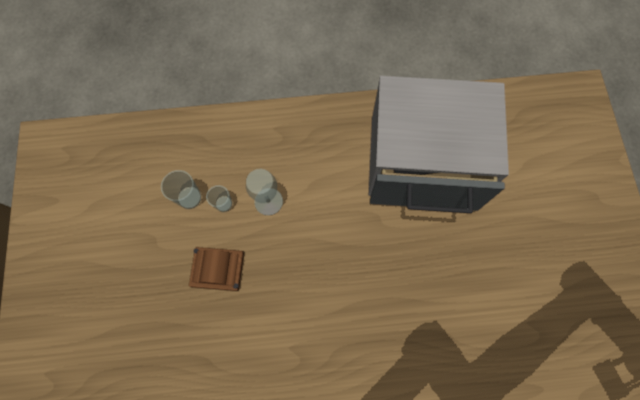

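View pics/top0.png

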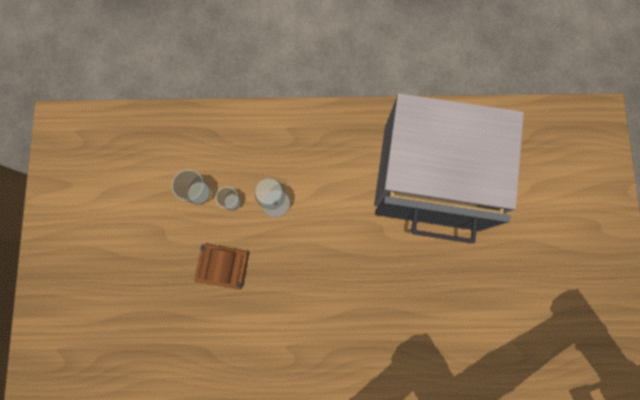

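View pics/wrist0.png

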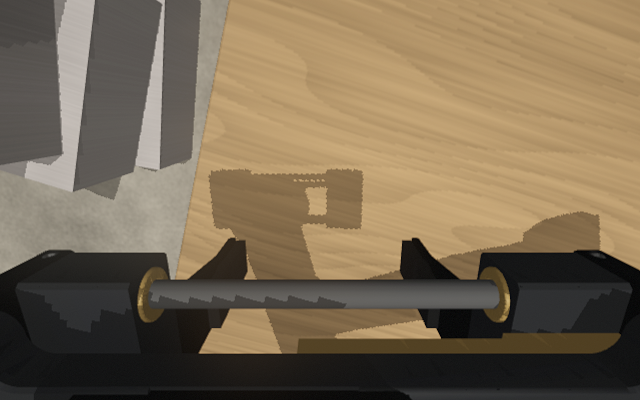

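The cabinet is at the upper right, with the drawer slightly ajar. The handle bar is near top-view pixel (445,238), the prop near (222,265), and the glasses stand behind the prop. I'll zoom in next.

Run:
```python
import cv2,numpy as np
for n,a,b in(('top',(360,80,540,260),(180,230,270,305)),('scene',(355,65,525,235),(175,235,265,305))):
    im=cv2.imread(f'pics/{n}0.png')
    A=im[a[1]:a[3],a[0]:a[2]]; A=cv2.resize(A,(400,400*A.shape[0]//A.shape[1]),interpolation=cv2.INTER_CUBIC)
    B=im[b[1]:b[3],b[0]:b[2]]; B=cv2.resize(B,(400,400*B.shape[0]//B.shape[1]),interpolation=cv2.INTER_CUBIC)
    H=max(A.shape[0],B.shape[0]);o=np.zeros((H,800,3),np.uint8);o[:A.shape[0],:400]=A;o[:B.shape[0],400:]=B
    cv2.imwrite(f'pics/{n}0z.png',np.clip(o.astype(float)*1.6,0,255).astype(np.uint8));
```

```text
(no output)
```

View pics/top0z.png

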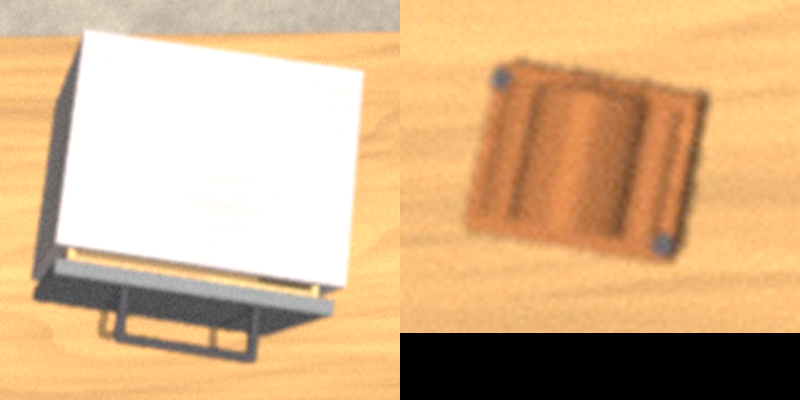

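View pics/scene0z.png

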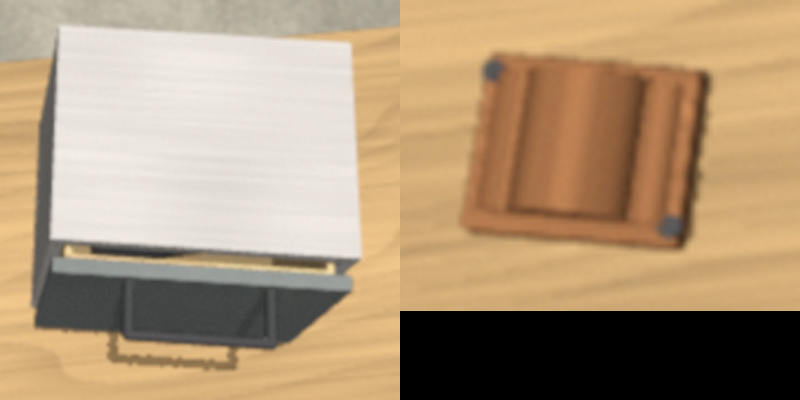

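Run:
```python
from h import *
t=cap('top');s=cap('scene')
T=lambda x,y:(360+(x+.5)/2.2222-.5,80+(y+.5)/2.2222-.5)
TB=lambda x,y:(180+(x-400+.5)/4.4444-.5,230+(y+.5)/4.4444-.5)
S=lambda x,y:(355+(x+.5)/2.353-.5,65+(y+.5)/2.353-.5)
SB=lambda x,y:(175+(x-400+.5)/4.4444-.5,235+(y+.5)/4.4444-.5)
def both(n,a,b,z):
    print(n,'top',plane(t,*a,z).round(4),'scene',plane(s,*b,z).round(4),'tri',tri(t,a,s,b).round(4))
for a,b in(((83,30),(60,27)),((363,71),(350,43)),((345,288),(361,259)),((57,245),(50,241))): both('cab',T(*a),S(*b),.195)
both('hL',T(118,338),S(129,335),.173);both('hR',T(256,357),S(275,343),.173)
both('r far',TB(590,90),SB(582,68),.06);both('r near',TB(568,232),SB(568,215),.06)
both('screw1',TB(502,78),SB(492,69),.03);both('screw2',TB(663,244),SB(671,225),.03)
for c,z in(((188,185),.095),((227,197),.065),((269,191),.15)): print('glass',plane(t,*c,z).round(3))
```

```text
cab top [ 0.8669 -0.1356  0.195 ] scene [ 0.8645 -0.136   0.195 ] tri [ 0.874  -0.1388  0.1794]
cab top [ 0.8233 -0.3935  0.195 ] scene [ 0.822  -0.3906  0.195 ] tri [ 0.825  -0.3945  0.1902]
cab top [ 0.62   -0.3585  0.195 ] scene [ 0.6202 -0.3564  0.195 ] tri [ 0.6196 -0.3564  0.1974]
cab top [ 0.6626 -0.1034  0.195 ] scene [ 0.6625 -0.1002  0.195 ] tri [ 0.6626 -0.1018  0.1951]
hL top [ 0.5805 -0.1587  0.173 ] scene [ 0.5803 -0.1584  0.173 ] tri [ 0.5807 -0.1588  0.1716]
hR top [ 0.5616 -0.2825  0.173 ] scene [ 0.5611 -0.2789  0.173 ] tri [ 0.5617 -0.2814  0.171 ]
r far top [0.558  0.2489 0.06  ] scene [0.5567 0.2521 0.06  ] tri [0.5586 0.2527 0.0507]
r near top [0.4872 0.2582 0.06  ] scene [0.4859 0.2609 0.06  ] tri [0.4871 0.2616 0.0515]
screw1 top [0.5671 0.3019 0.03  ] scene [0.5669 0.3045 0.03  ] tri [0.5671 0.3034 0.0292]
screw2 top [0.4803 0.2162 0.03  ] scene [0.4799 0.2177 0.03  ] tri [0.4803 0.2175 0.0271]
glass [0.701 0.321 0.095]
glass [0.678 0.24  0.065]
glass [0.673 0.134 0.15 ]
```

Request:
carry_out([
  [[3.9, 3.8, 0.5, 0, 0, 0.11], [7.8, 7.6, 1, 0, 0, 0.22], [11.6, 11.3, 1, 0, 0, 0.33], [15.5, 15.1, 1, 0, 0, 0.44], [19.4, 18.9, 1, 0, 0, 0.55], [23.2, 22.6, 1, 0, 0, 0.66], [27.1, 26.4, 1, 0, 0, 0.78], [31, 30.2, 1, 0, 0, 0.89], [34.8, 34, 1, 0, 0, 1.0], [38.7, 37.7, 1, 0, 0, 1.108], [38.7, 37.7, 1, 0, 0, 1.108], [38.7, 37.7, 0, 0, 0, 1.108]],
], fingers=138)

```text
time_s: 1.75
tcp_pos: [0.5711, -0.2203, 0.2367]
ee_rot: [[-0.987, 0.001, -0.163], [0.163, -0.0, -0.987], [-0.001, -1.0, 0.0]]
wrist_force: [0.4, -0.7, -0.1]
gripper_width: 0.46
```

Run:
```python
from h import *
d=cap('wrist','w1.png');s=sense();print(s['time_s'],s['tcp_pos'],s['ee_rot'].round(3).tolist(),s['joints'].round(1),s['gripper_width'],s['wrist_force'])
```

```text
1.8 [ 0.56960363 -0.22040022  0.23445313] [[-0.986, -0.003, -0.165], [0.165, 0.001, -0.986], [0.003, -1.0, -0.001]] [ -6.   20.8  -1.7  -0.1 -67.7  -3.4] 0.4582496465656544 [-0.4639473  -0.61398622 -1.29076912]
```

View pics/w1.png

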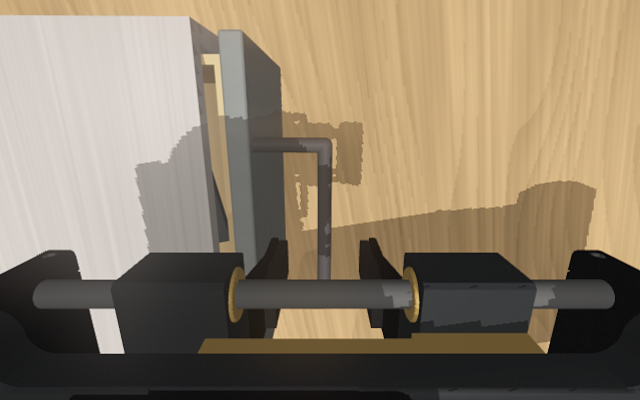

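The bar at column 325 sits centrally between the fingertips (columns 288 and 360). I'll lower and grip it.

Request:
carry_out([
  [[0, 0, -2, 0, 0, 0], [0, 0, -4, 0, 0, 0], [0, 0, -5.5, 0, 0, 0], [0, 0, -6.8, 0, 0, 0], [0, 0, -6.8, 0, 0, 0]],
])

```text
time_s: 2.42
tcp_pos: [0.5702, -0.2205, 0.1674]
ee_rot: [[-0.986, -0.002, -0.164], [0.164, 0.0, -0.986], [0.002, -1.0, 0.0]]
wrist_force: [0.6, -0.3, -0.4]
gripper_width: 0.456
```

Request:
carry_out([
  [[0, 0, 0, 0, 0, 0], [0, 0, 0, 0, 0, 0], [0, 0, 0, 0, 0, 0], [0, 0, 0, 0, 0, 0], [0, 0, 0, 0, 0, 0]],
], fingers=225)

```text
time_s: 3.05
tcp_pos: [0.571, -0.2202, 0.1686]
ee_rot: [[-0.987, 0.0, -0.163], [0.163, -0.0, -0.987], [-0.0, -1.0, -0.0]]
wrist_force: [1.2, -0.1, 1.1]
gripper_width: 0.129
```

Request:
carry_out([
  [[-1, 0.16, 0, 0, 0, 0], [-2.5, 0.41, 0, 0, 0, 0], [-4, 0.66, 0, 0, 0, 0], [-5.5, 0.91, 0, 0, 0, 0], [-7, 1.16, 0, 0, 0, 0], [-8.5, 1.4, 0, 0, 0, 0], [-10, 1.65, 0, 0, 0, 0], [-11.5, 1.9, 0, 0, 0, 0], [-12.5, 2.06, 0, 0, 0, 0], [-13, 2.15, 0, 0, 0, 0], [-13, 2.15, 0, 0, 0, 0]],
])

```text
time_s: 4.42
tcp_pos: [0.44, -0.1988, 0.1684]
ee_rot: [[-0.987, -0.002, -0.163], [0.163, 0.0, -0.987], [0.002, -1.0, 0.0]]
wrist_force: [-1.5, 0.7, 0.8]
gripper_width: 0.113
```

Run:
```python
from h import *
d=cap('top','t2.png');s=sense();print(s['time_s'],s['tcp_pos'],s['wrist_force'])
```

```text
4.475 [ 0.44029649 -0.19883048  0.16838012] [-0.35430896 -0.68972094  0.27094305]
```

View pics/t2.png

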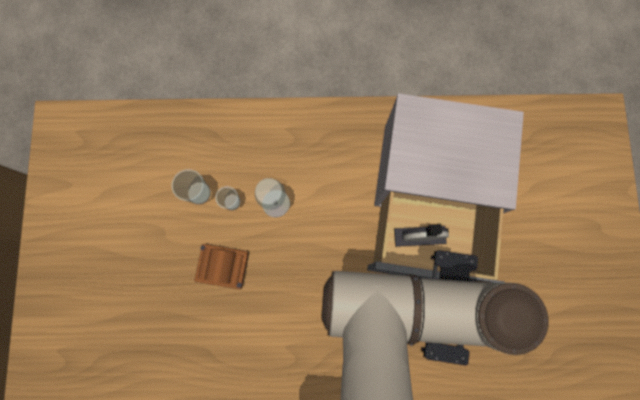

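The drawer is following, and the gauge is visible in it near (425,233). I'll pull on to the stop in small steps.

Request:
carry_out([
  [[-0.5, 0.08, 0, 0, 0, 0], [-1, 0.16, 0, 0, 0, 0], [-1.3, 0.21, 0, 0, 0, 0], [-1.3, 0.21, 0, 0, 0, 0]],
])

```text
time_s: 4.97
tcp_pos: [0.4324, -0.1972, 0.1694]
ee_rot: [[-0.987, 0.011, -0.162], [0.162, -0.002, -0.987], [-0.011, -1.0, 0.0]]
wrist_force: [9.6, -2.9, -6.1]
gripper_width: 0.125
```

Request:
carry_out([
  [[0.4, -0.06, 0, 0, 0, 0], [0.5, -0.08, 0, 0, 0, 0], [0.5, -0.08, 0, 0, 0, 0], [0.5, -0.08, 0, 0, 0, 0], [0.5, -0.08, 0, 0, 0, 0]],
], fingers=138)

```text
time_s: 5.6
tcp_pos: [0.4328, -0.1975, 0.1685]
ee_rot: [[-0.987, -0.0, -0.163], [0.163, 0.0, -0.987], [0.0, -1.0, 0.0]]
wrist_force: [0.7, 0.1, 0.5]
gripper_width: 0.457
```

Request:
carry_out([
  [[0.5, -0.08, 2, 0, 0, 0], [0.5, -0.08, 5, 0, 0, 0], [0.5, -0.08, 9, 0, 0, 0], [-2, 0, 13, 0, 0, 0.18], [-6, 0, 15, 0, 0, 0.36], [-10, 0, 15, 0, 0, 0.54], [-10, 0, 15, 0, 0, 0.72], [-10, 0, 15, 0, 0, 0.9], [-10, 0, 15, 0, 0, 1.08], [-10, 0, 15, 0, 0, 1.26], [-10, 0, 15, 0, 0, 1.44], [-10, 0, 15, 0, 0, 1.571], [-10, 0, 15, 0, 0, 1.571]],
], fingers=60)

```text
time_s: 7.22
tcp_pos: [0.3328, -0.1974, 0.3185]
ee_rot: [[-0.165, -0.0, 0.986], [-0.986, 0.0, -0.165], [-0.0, -1.0, -0.0]]
wrist_force: [0.6, 0.5, -0.2]
gripper_width: 0.762
```

Run:
```python
from h import *
for n in('top','scene','wrist'):
    d=cap(n,n+'3.png')
s=sense();print(s['time_s'],s['tcp_pos'],s['ee_rot'].round(3).tolist(),s['joints'])
t=cv2.imread('pics/top3.png')[180:310,360:520];c=cv2.imread('pics/scene3.png')[160:290,355:515]
cv2.imwrite('pics/z3.png',cv2.resize(cv2.convertScaleAbs(np.hstack([t,c]),alpha=1.5),(800,325),interpolation=cv2.INTER_CUBIC))
```

```text
7.375 [ 0.33289715 -0.19746365  0.31854468] [[-0.165, 0.0, 0.986], [-0.986, 0.0, -0.165], [-0.0, -1.0, -0.0]] [-6.29236642e+00 -5.50120330e+00 -2.08833537e+01 -2.46067141e-03
 -7.46177328e+01  8.68073163e+01]
```

View pics/z3.png

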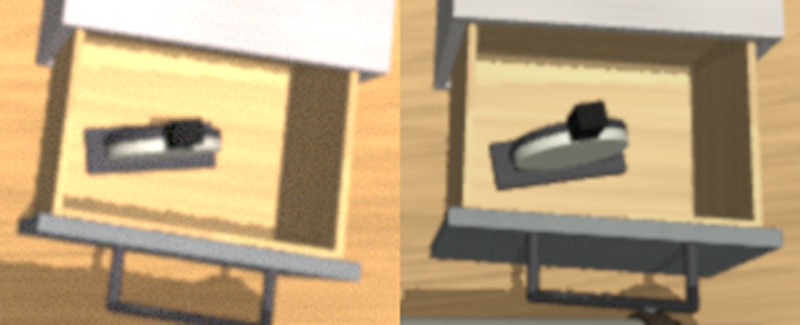

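View pics/wrist3.png

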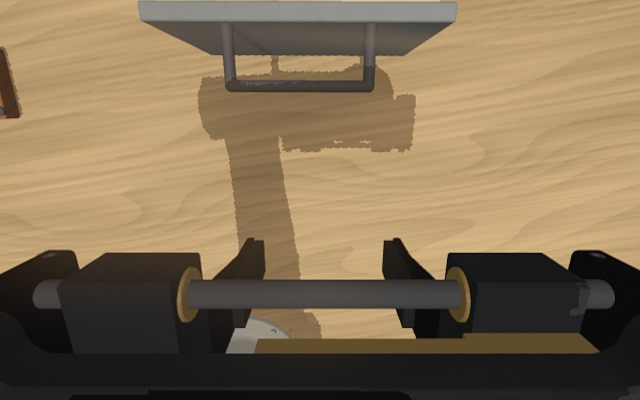

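Run:
```python
from h import *
t=cap('top');s=cap('scene')
T=lambda x,y:(360+x/2.5,180+y/2.5)
S=lambda x,y:(355+(x-400)/2.5,160+y/2.5)
for n,im in(('top',cv2.imread('pics/top3.png')),('scene',cv2.imread('pics/scene3.png'))):
    x0,y0=(360,180) if n=='top' else (355,160)
    roi=im[y0:y0+130,x0:x0+160]; m=(roi.max(2)<28).astype(np.uint8)
    k,l,st,c=cv2.connectedComponentsWithStats(m)
    for i in range(1,k):
        if st[i,4]>40: print(n,st[i],c[i]+[x0,y0])
for q in((87,130),(90,173),(213,165)): p=T(*q);print('foot',p,plane(t,*p,.034).round(4))
for q in((490,146),(499,188),(624,170)): p=S(*q);print('foot s',plane(s,*p,.034).round(4))
print('stem',plane(t,*T(185,131),.165),plane(s,*S(587,121),.165),tri(t,T(185,131),s,S(587,121)))
```

```text
scene [ 67  42  16  14 156] [429.30769231 208.31410256]
foot (394.8, 232.0) [ 0.5956 -0.1462  0.034 ]
foot (396.0, 249.2) [ 0.5556 -0.1473  0.034 ]
foot (445.2, 246.0) [ 0.5613 -0.2619  0.034 ]
foot s [ 0.5944 -0.1423  0.034 ]
foot s [ 0.5549 -0.1448  0.034 ]
foot s [ 0.5599 -0.2599  0.034 ]
stem [ 0.57962188 -0.20331744  0.165     ] [ 0.57563738 -0.19983088  0.165     ] [ 0.5822736  -0.20832104  0.13928948]
```

Request:
carry_out([
  [[4, -0.1, 0, 0, 0, 0.05], [8, -0.2, 0, 0, 0, 0.1], [12, -0.3, 0, 0, 0, 0.15], [16, -0.4, 0, 0, 0, 0.2], [20, -0.5, -2, 0, 0, 0.213], [23, -0.6, -4, 0, 0, 0.213], [24.5, -0.6, -6, 0, 0, 0.213], [24.5, -0.6, -6.5, 0, 0, 0.213], [24.5, -0.6, -6.5, 0, 0, 0.213]],
], fingers=60)

```text
time_s: 8.6
tcp_pos: [0.5772, -0.2036, 0.2538]
ee_rot: [[0.049, -0.0, 0.999], [-0.999, -0.0, 0.049], [0.0, -1.0, -0.0]]
wrist_force: [0.9, 0.2, 0.4]
gripper_width: 0.762
```

Run:
```python
from h import *
d=cap('wrist','w4.png');d2=cap('top','t4.png')
s=sense();print(s['time_s'],s['tcp_pos'],s['ee_rot'].round(3).tolist(),s['joints'].round(1))
```

```text
8.7 [ 0.57763    -0.20366579  0.2551278 ] [[0.049, 0.002, 0.999], [-0.999, -0.001, 0.049], [0.001, -1.0, 0.002]] [ -4.3  20.1   0.2   0.  -70.   97.1]
```

View pics/w4.png

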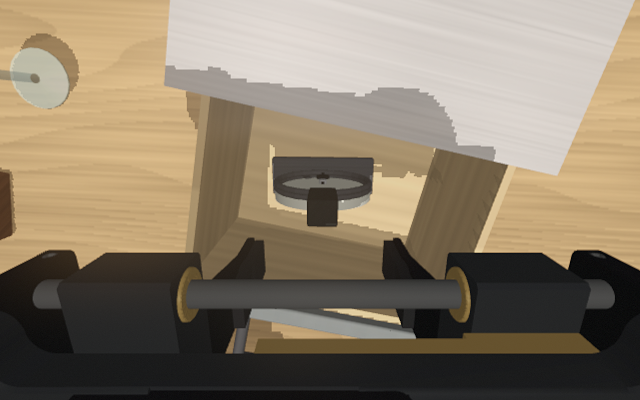

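Run:
```python
from h import *
d=cap('wrist')
print(plane(d,322,226,.174),plane(d,307,226,.174),plane(d,338,226,.174))
print('foot',plane(d,273,157,.034),plane(d,373,157,.034))
print('wrist proj foot pt, at grasp: ')
```

```text
[ 0.5699985  -0.20184627  0.174     ] [ 0.56943636 -0.19023829  0.174     ] [ 0.57059815 -0.21422883  0.174     ]
foot [ 0.60056649 -0.14257449  0.034     ] [ 0.60623868 -0.2593903   0.034     ]
wrist proj foot pt, at grasp:
```

Request:
carry_out([
  [[0.35, 0.12, -3, 0, 0, 0], [0.35, 0.12, -6, 0, 0, 0], [0.35, 0.12, -8.5, 0, 0, 0], [0.35, 0.12, -10, 0, 0, 0], [0.35, 0.12, -10, 0, 0, 0]],
])

```text
time_s: 9.38
tcp_pos: [0.5811, -0.2023, 0.1533]
ee_rot: [[0.049, -0.001, 0.999], [-0.999, 0.0, 0.049], [-0.0, -1.0, -0.001]]
wrist_force: [-0.2, -1.0, -0.3]
gripper_width: 0.764
```

Request:
carry_out([
  [[0, 0, 0, 0, 0, 0], [0, 0, 0, 0, 0, 0], [0, 0, 0, 0, 0, 0], [0, 0, 0, 0, 0, 0], [0, 0, 0, 0, 0, 0], [0, 0, 0, 0, 0, 0]],
], fingers=255)

```text
time_s: 10.12
tcp_pos: [0.5816, -0.2023, 0.1536]
ee_rot: [[0.049, 0.0, 0.999], [-0.999, -0.0, 0.049], [0.0, -1.0, 0.0]]
wrist_force: [0.4, -0.1, 0.6]
gripper_width: 0.272
```

Request:
carry_out([
  [[0, 0, 0.5, 0, 0, 0], [0, 0, 1, 0, 0, 0], [0, 0, 2, 0, 0, 0], [0, 0, 4, 0, 0, 0], [0, 0, 7, 0, 0, 0], [0, 0, 11, 0, 0, 0], [0, 0, 15, 0, 0, 0], [0, 0, 18, 0, 0, 0], [0, 0, 20, 0, 0, 0], [0, 0, 20, 0, 0, 0], [0, 0, 20, 0, 0, 0]],
])

```text
time_s: 11.5
tcp_pos: [0.5809, -0.202, 0.3523]
ee_rot: [[0.049, -0.002, 0.999], [-0.999, 0.001, 0.049], [-0.001, -1.0, -0.002]]
wrist_force: [0.0, -0.5, -5.1]
gripper_width: 0.277
```

Run:
```python
from h import *
d=cap('wrist','w5.png');d2=cap('top','t5.png')
s=sense();print(s['time_s'],s['tcp_pos'],s['ee_rot'].round(3).tolist(),s['joints'].round(1),s['gripper_width'],s['wrist_force'],s['moment'])
im=cv2.imread('pics/w5.png')[100:300,220:420];cv2.imwrite('pics/w5z.png',cv2.resize(im,(600,600),interpolation=cv2.INTER_CUBIC))
```

```text
11.6 [ 0.58095286 -0.20205864  0.35192495] [[0.049, -0.003, 0.999], [-0.999, 0.001, 0.049], [-0.001, -1.0, -0.003]] [ -4.1  18.2  11.   -0.  -83.   97. ] 0.2726875918726054 [-0.75630289  0.45697702 -4.88896602] [-0.14234176  0.17838138  0.00777314]
```

View pics/w5.png

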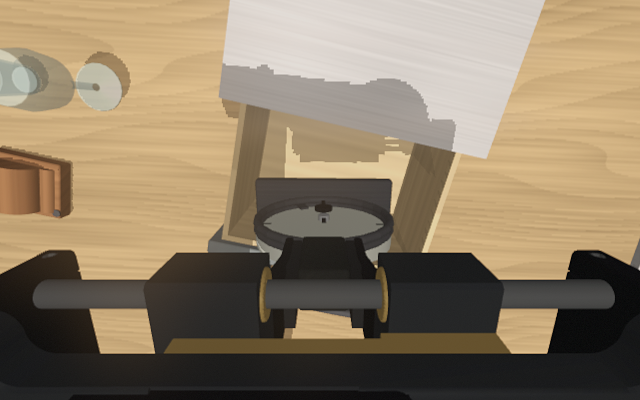

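View pics/w5z.png

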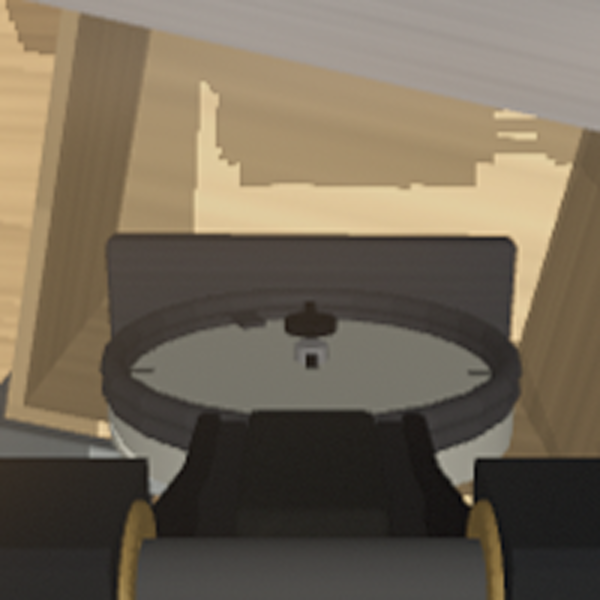

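View pics/t5.png

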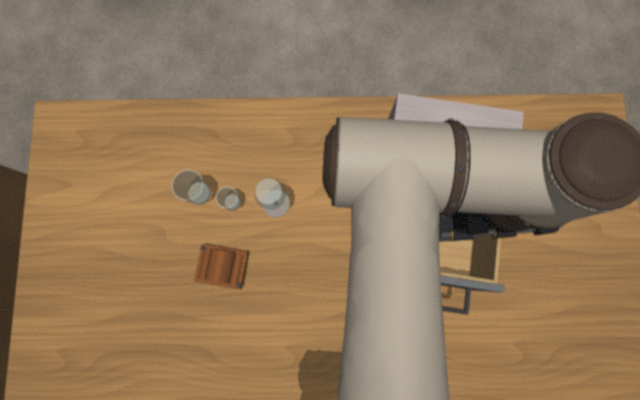

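The gauge is held level and the dial face is visible to the wrist camera. In the zoom the pointer tip is at (310,305), the index tab at (248,319) on the +y side, and the pivot near (312,355). I'll compute the angle.

```bash
cat >> h.py <<'E'
def face(d,s,u,v,off):
    # tool coords (x,y,z) of pixel's ray on plane tool z=off
    C,w=ray(d,u,v);R=s['ee_rot'];p=s['tcp_pos'];n=R[:,2]
    k=(off-(C-p)@n)/(w@n);return R.T@(C+k*w-p)
E
python3 - <<'E'
from h import *
d=cap('wrist');s=sense()
Z=lambda x,y:(220+x/3,100+y/3)
for n,q in(('tip',(310,303)),('tab',(248,319)),('tabL',(232,319)),('tabR',(266,322)),('pivot',(312,361)),('L',(143,370)),('R',(479,372))):
    print(n,[(face(d,s,*Z(*q),o)*1000).round(1).tolist() for o in(.011,.013)])
E
```

```text
tip [[-1.3, 85.9, 11.0], [-1.3, 79.0, 13.0]]
tab [[-16.4, 71.9, 11.0], [-15.9, 65.5, 13.0]]
tabL [[-20.3, 72.0, 11.0], [-19.7, 65.5, 13.0]]
tabR [[-11.9, 69.5, 11.0], [-11.6, 63.1, 13.0]]
pivot [[-0.9, 41.7, 11.0], [-0.9, 36.1, 13.0]]
L [[-35.9, 36.2, 11.0], [-34.9, 30.8, 13.0]]
R [[33.5, 34.9, 11.0], [32.4, 29.6, 13.0]]
```

```bash
cat >> h.py <<'E'
def depth(d,s,u,v,y):
    C,w=ray(d,u,v);R=s['ee_rot'];p=s['tcp_pos'];n=R[:,1]
    k=(y-(C-p)@n)/(w@n);return R.T@(C+k*w-p)
E
python3 - <<'E'
from h import *
d=cap('wrist');s=sense()
Z=lambda x,y:(220+x/3,100+y/3)
D=.069
for n,q,y in(('tip',(310,303),.042),('tab',(248,319),.038),('pivot',(312,361),0),('L',(143,370),0),('R',(479,372),0),('footL',(108,238),.05),('footR',(515,240),.05)):
    print(n,(depth(d,s,*Z(*q),D+y)*1000).round(1))
E
```

```text
tip [ -1.3 111.    3.7]
tab [-18.8 107.    0.2]
pivot [-0.8 69.   1.2]
L [-42.   69.   -1.1]
R [39.9 69.  -1.6]
footL [-59.4 119.   20.9]
footR [ 57.7 119.   20.2]
```

Request:
carry_out([
  [[-0.3, 2, 0, 0, 0, -0.01], [-0.7, 5, 0, 0, 0, -0.02], [-1.2, 9, 0, 0, 0, -0.04], [-1.7, 13, 0, 0, 0, -0.06], [-2.2, 17, 0, 0, 0, -0.07], [-2.7, 21, 0, 0, 0, -0.09], [-3.2, 25, 0, 0, 0, -0.1], [-3.7, 29, 0, 0, 0, -0.12], [-4.2, 33, 0, 0, 0, -0.13], [-4.7, 37, 0, 0, 0, -0.15], [-5.2, 40.5, 0, 0, 0, -0.16], [-5.5, 43, -1, 0, 0, -0.17], [-5.8, 44.6, -2, 0, 0, -0.18], [-5.9, 45.6, -3, 0, 0, -0.18], [-5.9, 45.6, -4, 0, 0, -0.18], [-5.9, 45.6, -4, 0, 0, -0.18], [-5.9, 45.6, -4, 0, 0, -0.18]],
])

```text
time_s: 13.82
tcp_pos: [0.5229, 0.2531, 0.3141]
ee_rot: [[-0.131, 0.001, 0.991], [-0.991, 0.0, -0.131], [-0.0, -1.0, 0.001]]
wrist_force: [0.8, -0.5, -3.4]
gripper_width: 0.276
```

Run:
```python
from h import *
d=cap('wrist','w6.png');d2=cap('top','t6.png');d3=cap('scene','s6.png')
s=sense();print(s['time_s'],s['tcp_pos'],s['ee_rot'].round(3).tolist(),s['joints'].round(1),s['gripper_width'],s['wrist_force'],s['moment'])
im=cv2.imread('pics/w6.png')[80:280,200:440];cv2.imwrite('pics/w6z.png',cv2.resize(im,(720,600),interpolation=cv2.INTER_CUBIC))
```

```text
13.975 [0.52282669 0.25339387 0.31422682] [[-0.131, 0.001, 0.991], [-0.991, 0.001, -0.131], [-0.001, -1.0, 0.001]] [ 41.8  15.2   1.6   0.  -76.3  40.6] 0.2724235119503925 [-0.08680087 -0.11450546 -4.33122322] [-0.11462197  0.11247905  0.07492623]
```

View pics/w6z.png

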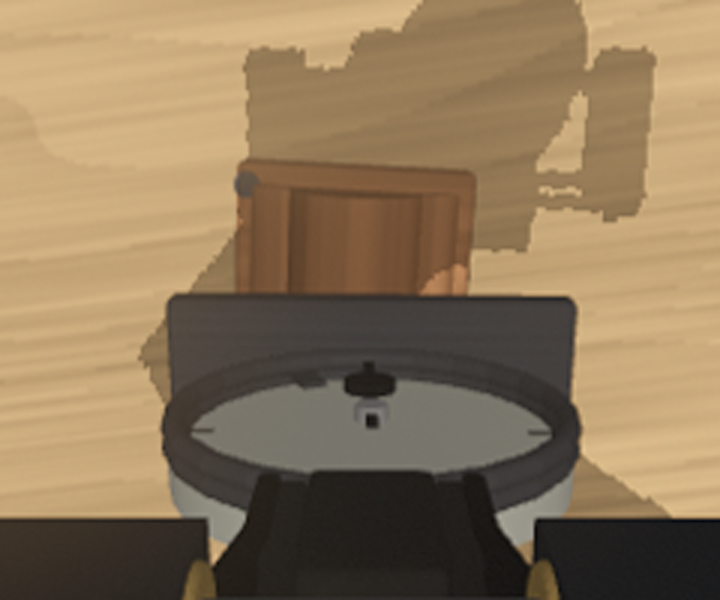

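View pics/s6.png

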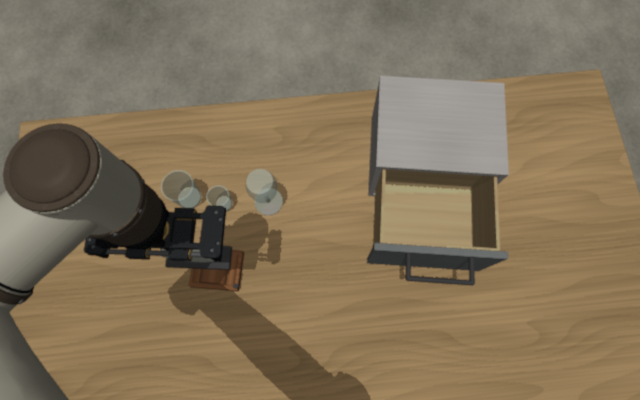

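Run:
```python
from h import *
d=cap('wrist');s=sense()
Z=lambda x,y:(200+x/3,80+y/3)
for q,z in(((291,188),.04),((422,197),.04),((357,191),.06),((356,280),.06),((252,160),.03),((474,173),.03)): print(q,plane(d,*Z(*q),z).round(4))
print(depth(d,s,*Z(168,297),.119),depth(d,s,*Z(577,300),.119))
```

```text
(291, 188) [0.5639 0.2844 0.04  ]
(422, 197) [0.5524 0.2277 0.04  ]
(357, 191) [0.5608 0.2553 0.06  ]
(356, 280) [0.5233 0.2608 0.06  ]
(252, 160) [0.5775 0.3008 0.03  ]
(474, 173) [0.5588 0.203  0.03  ]
[-0.05927984  0.119       0.02115558] [0.05852266 0.119      0.02021142]
```

Request:
carry_out([
  [[0.1, 0.6, -2, 0, 0, -0.03], [0.1, 0.6, -4, 0, 0, -0.056], [0.1, 0.6, -6, 0, 0, -0.056], [0.1, 0.6, -8, 0, 0, -0.056], [0.1, 0.6, -9.5, 0, 0, -0.056], [0.1, 0.6, -10.5, 0, 0, -0.056], [0.1, 0.6, -11.2, 0, 0, -0.056], [0.1, 0.6, -11.2, 0, 0, -0.056], [0.1, 0.6, -11.2, 0, 0, -0.056]],
])

```text
time_s: 15.15
tcp_pos: [0.5239, 0.26, 0.2022]
ee_rot: [[-0.186, 0.001, 0.983], [-0.983, 0.001, -0.186], [-0.001, -1.0, 0.001]]
wrist_force: [0.4, 0.8, -2.6]
gripper_width: 0.269
```

Run:
```python
from h import *
d=cap('wrist','w7.png')
s=sense();print(s['time_s'],s['tcp_pos'],s['wrist_force'],s['moment'])
im=cv2.imread('pics/w7.png')[80:280,200:440];cv2.imwrite('pics/w7z.png',cv2.resize(im,(720,600),interpolation=cv2.INTER_CUBIC))
```

```text
15.2 [0.52387674 0.25995518 0.20228986] [ 0.79332079 -0.71387327 -3.51423888] [-0.06462808  0.13360847 -0.01857697]
```

View pics/w7z.png

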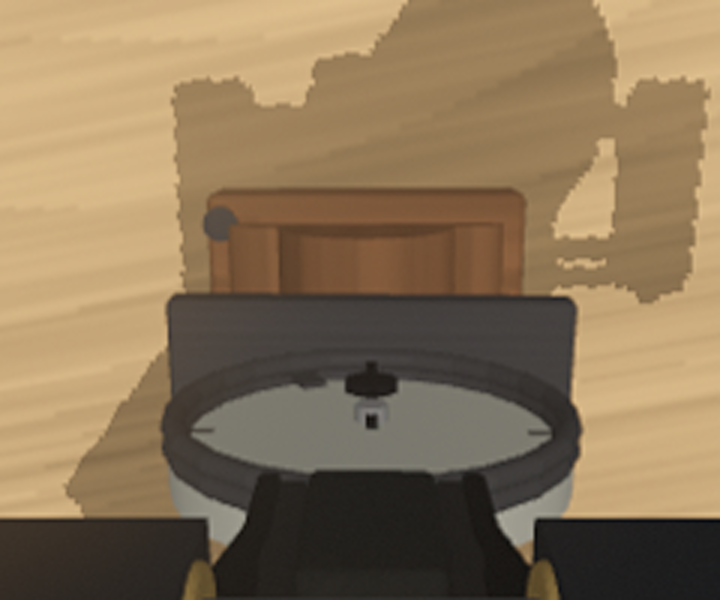

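Run:
```python
from h import *
d=cap('wrist');s=sense()
Z=lambda x,y:(200+x/3,80+y/3)
for q,z in(((367,238),.06),((280,228),.045),((455,226),.045),((367,189),.025)):
    P=plane(d,*Z(*q),z); print(q,P.round(4),(s['ee_rot'].T@(P-s['tcp_pos'])*1000).round(1))
```

```text
(367, 238) [0.5582 0.2557 0.06  ] [ -2.1 142.2  34.5]
(280, 228) [0.5644 0.2832 0.045 ] [-30.2 157.3  35.4]
(455, 226) [0.5546 0.2277 0.045 ] [ 26.2 157.2  36.1]
(367, 189) [0.5694 0.2538 0.025 ] [ -2.2 177.3  45.8]
```

Request:
carry_out([
  [[0, 0, -0.3, 0, 0, 0], [0, 0, -0.6, 0, 0, 0], [0, 0, -0.8, 0, 0, 0], [0, 0, -0.8, 0, 0, 0], [0, 0, -0.8, 0, 0, 0]],
])

```text
time_s: 15.88
tcp_pos: [0.5236, 0.2597, 0.1936]
ee_rot: [[-0.186, 0.0, 0.983], [-0.983, -0.0, -0.186], [-0.0, -1.0, 0.0]]
wrist_force: [-1.1, 0.0, -3.8]
gripper_width: 0.276
```

Request:
carry_out([
  [[0, 0, -0.1, 0, 0, 0], [0, 0, -0.1, 0, 0, 0], [0, 0, -0.2, 0, 0, 0], [0, 0, -0.2, 0, 0, 0]],
])

```text
time_s: 16.38
tcp_pos: [0.5236, 0.2598, 0.1916]
ee_rot: [[-0.186, 0.0, 0.983], [-0.983, 0.0, -0.186], [-0.0, -1.0, 0.0]]
wrist_force: [0.1, -0.0, -4.0]
gripper_width: 0.274
```

Request:
carry_out([
  [[0, 0, -0.1, 0, 0, 0], [0, 0, -0.1, 0, 0, 0], [0, 0, -0.1, 0, 0, 0]],
])

```text
time_s: 16.75
tcp_pos: [0.5238, 0.2598, 0.1916]
ee_rot: [[-0.185, 0.001, 0.983], [-0.983, 0.0, -0.185], [-0.001, -1.0, 0.001]]
wrist_force: [-1.4, -0.2, 3.5]
gripper_width: 0.275
```

Request:
carry_out([
  [[0, 0, 0, 0, 0, 0], [0, 0, 0, 0, 0, 0], [0, 0, 0, 0, 0, 0], [0, 0, 0, 0, 0, 0]],
])

```text
time_s: 17.25
tcp_pos: [0.5239, 0.2598, 0.1915]
ee_rot: [[-0.185, 0.001, 0.983], [-0.983, 0.0, -0.185], [-0.001, -1.0, 0.001]]
wrist_force: [-2.5, -0.9, 4.7]
gripper_width: 0.274
```

Run:
```python
from h import *
d=cap('wrist','w8.png')
s=sense();print(s['time_s'],s['tcp_pos'],s['wrist_force'],s['moment'],s['ee_rot'].round(3).tolist())
im=cv2.imread('pics/w8.png')[80:280,200:440];cv2.imwrite('pics/w8z.png',cv2.resize(im,(720,600),interpolation=cv2.INTER_CUBIC))
```

```text
17.3 [0.52387431 0.25980248 0.19154917] [-1.35872941 -1.03147511  6.20045599] [-0.37721362  0.82430827 -0.0226318 ] [[-0.185, 0.001, 0.983], [-0.983, 0.0, -0.185], [-0.001, -1.0, 0.001]]
```

View pics/w8z.png

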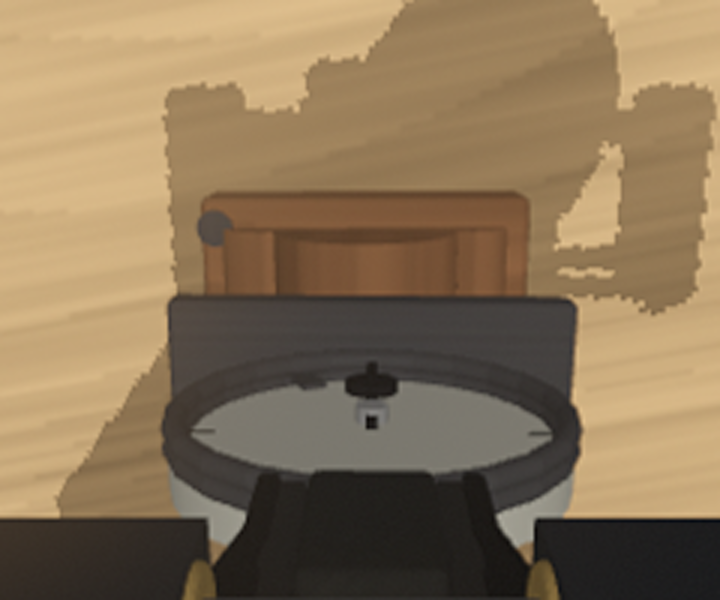

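Run:
```python
import numpy as np
R=3;L=13.15
for a in(.05,.1,.15,.2,.25,.3,.35,.4,.43,.44):
    dY=L*np.sin(a)+R*(np.sin(a)-a*np.cos(a));dz=L*(np.cos(a)-1)+R*(np.cos(a)-1+a*np.sin(a))
    print(a,np.round([.185*dY,.983*dY,dz,-.983*a,.185*a],3))
```

```text
0.05 [ 0.122  0.646 -0.013 -0.049  0.009]
0.1 [ 0.243  1.291 -0.051 -0.098  0.018]
0.15 [ 0.364  1.935 -0.114 -0.147  0.028]
0.2 [ 0.485  2.576 -0.203 -0.197  0.037]
0.25 [ 0.605  3.213 -0.317 -0.246  0.046]
0.3 [ 0.724  3.846 -0.455 -0.295  0.056]
0.35 [ 0.842  4.474 -0.619 -0.344  0.065]
0.4 [ 0.959  5.096 -0.808 -0.393  0.074]
0.43 [ 1.029  5.465 -0.932 -0.423  0.08 ]
0.44 [ 1.052  5.588 -0.976 -0.433  0.081]
```

Request:
carry_out([
  [[0.06, 0.32, 0, -0.025, 0.005, 0], [0.12, 0.65, 0.0, -0.049, 0.009, 0], [0.18, 0.97, -0.02, -0.074, 0.014, 0], [0.24, 1.29, -0.04, -0.098, 0.018, 0], [0.3, 1.61, -0.06, -0.123, 0.023, 0], [0.36, 1.93, -0.1, -0.147, 0.028, 0], [0.43, 2.26, -0.15, -0.172, 0.032, 0], [0.49, 2.58, -0.19, -0.197, 0.037, 0], [0.49, 2.58, -0.19, -0.197, 0.037, 0]],
])

```text
time_s: 18.42
tcp_pos: [0.5289, 0.2862, 0.1898]
ee_rot: [[-0.181, -0.035, 0.983], [-0.963, -0.198, -0.184], [0.201, -0.98, 0.002]]
wrist_force: [-2.2, -1.1, 8.6]
gripper_width: 0.274
```

Request:
carry_out([
  [[0.06, 0.32, -0.02, -0.025, 0.005, 0], [0.12, 0.64, -0.06, -0.049, 0.009, 0], [0.18, 0.95, -0.13, -0.074, 0.014, 0], [0.24, 1.27, -0.2, -0.098, 0.018, 0], [0.3, 1.59, -0.28, -0.123, 0.023, 0], [0.36, 1.9, -0.37, -0.147, 0.028, 0], [0.42, 2.21, -0.46, -0.172, 0.032, 0], [0.47, 2.52, -0.56, -0.197, 0.037, 0], [0.52, 2.76, -0.65, -0.216, 0.041, 0], [0.52, 2.76, -0.65, -0.216, 0.041, 0], [0.52, 2.76, -0.65, -0.216, 0.041, 0], [0.52, 2.76, -0.65, -0.216, 0.041, 0], [0.52, 2.76, -0.65, -0.216, 0.041, 0], [0.52, 2.76, -0.65, -0.216, 0.041, 0]],
])

```text
time_s: 20.18
tcp_pos: [0.534, 0.3138, 0.1833]
ee_rot: [[-0.169, -0.074, 0.983], [-0.897, -0.402, -0.185], [0.409, -0.913, 0.002]]
wrist_force: [-1.6, 0.5, 7.2]
gripper_width: 0.278
```

Run:
```python
from h import *
d=cap('wrist','w9.png')
s=sense();print(s['time_s'],s['tcp_pos'],s['wrist_force'],s['moment'],s['ee_rot'].round(3).tolist(),s['gripper_width'])
im=cv2.imread('pics/w9.png')[150:270,240:400];cv2.imwrite('pics/w9z.png',cv2.resize(im,(800,600),interpolation=cv2.INTER_CUBIC))
im=cv2.imread('pics/w8.png')[150:270,240:400];cv2.imwrite('pics/w8y.png',cv2.resize(im,(800,600),interpolation=cv2.INTER_CUBIC))
```

```text
20.225 [0.53397653 0.31379098 0.18333469] [-1.32590512  1.38540502  5.80996842] [ 0.04514571  0.7202248  -0.26500728] [[-0.169, -0.074, 0.983], [-0.897, -0.402, -0.185], [0.409, -0.913, 0.002]] 0.27352072173044656
```

View pics/w9z.png

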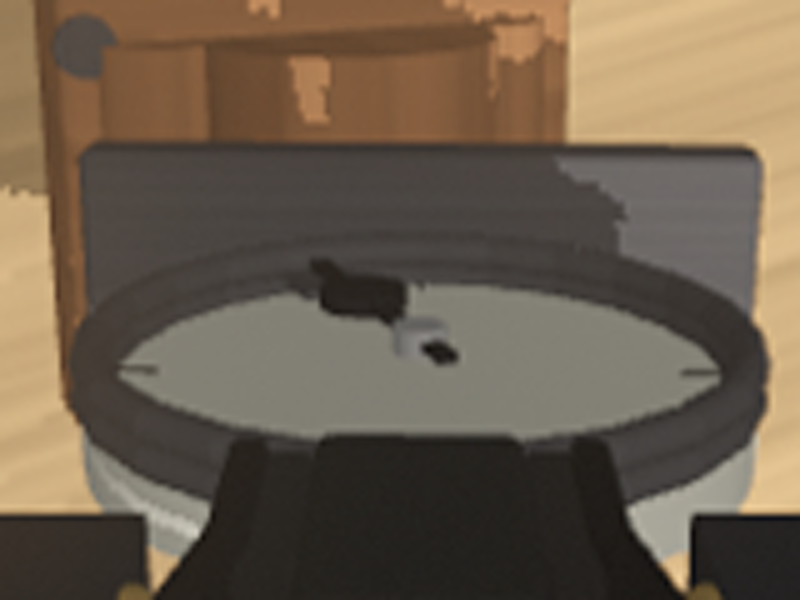

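View pics/w8y.png

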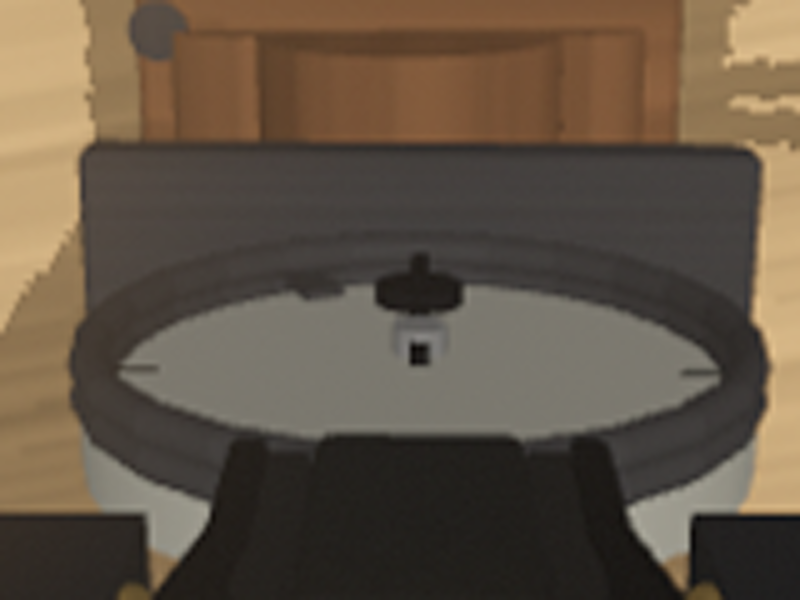

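Request:
carry_out([
  [[0.03, 0.15, -0.04, -0.012, 0.002, 0], [0.06, 0.31, -0.08, -0.025, 0.005, 0], [0.06, 0.31, -0.08, -0.025, 0.005, 0], [0.06, 0.31, -0.08, -0.025, 0.005, 0], [0.06, 0.31, -0.08, -0.025, 0.005, 0], [0.06, 0.31, -0.08, -0.025, 0.005, 0], [0.06, 0.31, -0.08, -0.025, 0.005, 0], [0.06, 0.31, -0.08, -0.025, 0.005, 0], [0.06, 0.31, -0.08, -0.025, 0.005, 0], [0.06, 0.31, -0.08, -0.025, 0.005, 0], [0.06, 0.31, -0.08, -0.025, 0.005, 0], [0.06, 0.31, -0.08, -0.025, 0.005, 0]],
])

```text
time_s: 21.72
tcp_pos: [0.5346, 0.3169, 0.1823]
ee_rot: [[-0.167, -0.078, 0.983], [-0.886, -0.425, -0.185], [0.432, -0.902, 0.002]]
wrist_force: [-1.9, 0.9, 5.3]
gripper_width: 0.275
```

Run:
```python
from h import *
d=cap('wrist','w10.png');cap('scene','s10.png')
s=sense();print(s['time_s'],s['tcp_pos'],s['wrist_force'],s['moment'],s['ee_rot'].round(3).tolist(),s['gripper_width'])
im=cv2.imread('pics/w10.png')[180:230,280:340];cv2.imwrite('pics/w10z.png',cv2.resize(im,(720,600),interpolation=cv2.INTER_CUBIC))
# same for upright
im=cv2.imread('pics/w8.png')[180:230,280:340];cv2.imwrite('pics/w8x.png',cv2.resize(im,(720,600),interpolation=cv2.INTER_CUBIC))
```

```text
21.825 [0.53456885 0.3169037  0.18226053] [-1.57755906  1.00478179  6.99414421] [ 0.20474666  0.55879809 -0.29719601] [[-0.167, -0.078, 0.983], [-0.886, -0.425, -0.185], [0.432, -0.902, 0.002]] 0.27380521852940554
```

View pics/w10z.png

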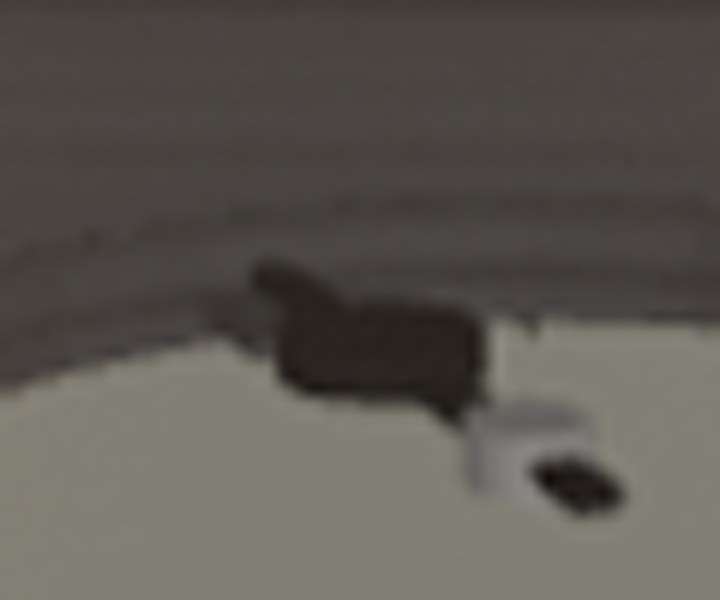

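View pics/w8x.png

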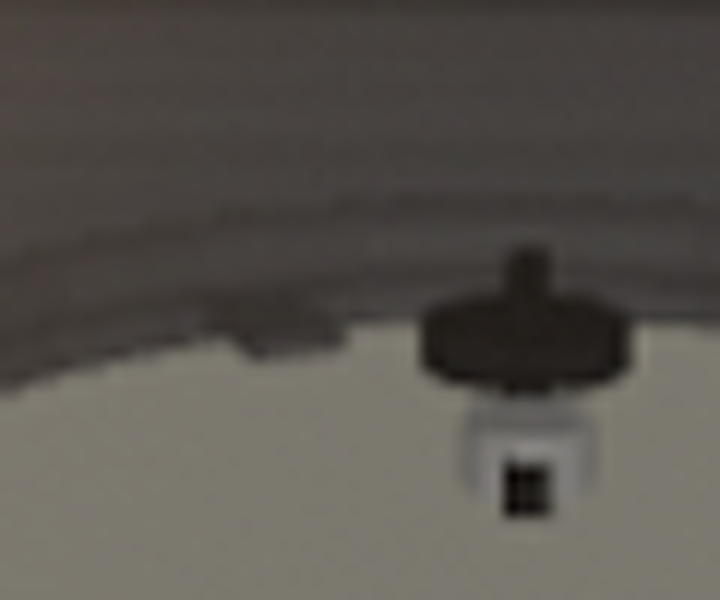

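View pics/s10.png

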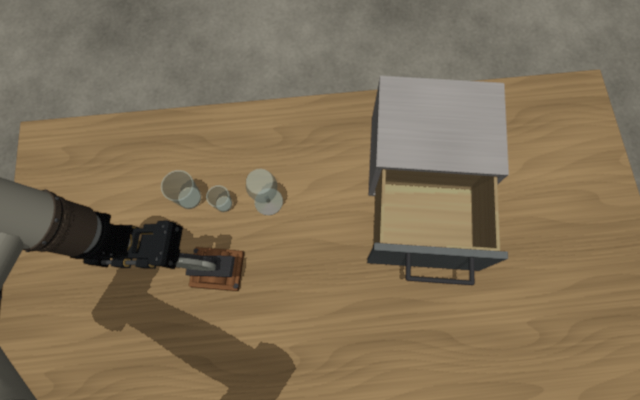

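Run:
```python
from h import *
s=sense();R=s['ee_rot'];print('foot est',(s['tcp_pos']+.1315*R[:,1]).round(4),'vs ridge ~0.524,0.260,0.060')
print(ticket.finish_job());s=sense();print(s['time_s'],s['wrist_force'])
```

```text
foot est [0.5243 0.261  0.0637] vs ridge ~0.524,0.260,0.060
the job is handed in; nothing more can be done
None
the job is handed in; nothing more can be done
```

The job is handed in at about 22 s of the 61 s allowed. The arm is still holding the gauge on the ridge with its pointer over the index tab. No verdict is reported.

What I did: I pulled the drawer until it met its stop and left it out. I took the gauge by its stem and stood it upright and square across the ridge, then rocked it about 0.445 rad towards its +y.

Last checks:
- **Pointer:** in the wrist picture the tip sits about 0.7 mm from my estimate of the tab's middle, against a 3 mm limit. My separate estimates of the tab angle ran from 0.43 to 0.453 rad, a spread of about 1 mm at the rim. I left the gauge at 0.445 rad.
- **Foot:** its middle works out within about 4 mm of the ridge point.
- **Force:** the foot rests on the ridge with about 10 N, worked out from the change in wrist force.
- **Drawer and glasses:** in the last scene picture the drawer is still out and all three glasses stand where they were. I did not measure the drawer opening directly. I judged it from about 141 mm of pull, an estimated 11 mm ajar at the start, and the roughly 10 N felt at the stop.

One reading disagreed: casting rays onto the dial-face plane in the wrist camera gave depths about 30 mm off. I used the gauge's known heights for the pointer and tab instead.

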